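# Hold a valve spring down with the push tool

### The arm

A 6-joint arm with a two-finger parallel gripper is mounted at the origin on a cart in front of the work surface, level with it; the furniture and walls round the work are solid. World frame = base frame: x ahead of the robot, y to its left, z up, the work surface at z = 0. Lengths are in m, angles in rad, forces in N, time in s.
With the tool pointing down it reaches from about 0.3 to 0.825 m from the base axis. Payload 5.4 kg.
Tool frame: the origin (TCP) lies on the centre line of the jaws, within the pads' length; the fingertips stand 22 mm ahead of it and the grasp point (between the pads) lies 3 mm ahead of it; z points along the fingers, y is the line along which they close (so a half turn about z gives the same grasp; the last joint's range is limited). The gripper opens to 92 mm and grips with 3 to 60 N. Pads are 20 mm wide; open, the fingers measure 128 mm over their backs; the gripper's body (75 mm by 189 mm) begins 69 mm behind the grasp point.
Start: joints at [1.135, 0.158, 1.597, -0, 1.386, -0.21], TCP at [0.129, 0.56, 0.237] pointing down, gripper open.
Joint ranges: [-2.91, 2.91], [-0.94, 2.29], [0.18, 2.7], [-1.29, 4.43], [0.17, 2.64], [-3, 3]. Speed limits (rad/s): [2.57, 2.57, 3.14, 3.14, 3.14, 3.14].

### API

Orientations are given as a rotation vector (axis times angle).
In Python, from workcell import * gives the robot as it stands. Calls block until the motion is done:
- goto(position, orientation): joint-space move of the TCP to a pose.
- line_to(position, rot=None, max_speed=0.15): straight line of the TCP; rot=None keeps the orientation; max_speed is the mean speed in m/s.
- set_joints(angles): joint-space move.
- set_gripper(opening, newtons=None): opening from 0.0 (shut) to 1.0 (fully open); newtons is the grip in N (None keeps the last); returns when the fingers have stopped.
- hold(seconds).
- inverse_kinematics(position, orientation): joint angles nearest the present ones, or None.
- read_camera(name): name is "scene" or "top" or "wrist"; returns a dict with "pixels" (384x512x3 uint8, blue, green, red), "fx", "fy", "cx", "cy" (pixels), "R" (3x3) and "t" (3): a world point X has camera coordinates R X + t. Camera axes: x right, y down, z forward; pixel columns grow to the right and rows downward; lengths in m; the calibration is good to about 2 mm. A picture is of the moment at which its call begins. There is no depth.
A pose or a line that the arm cannot do raises MotionError and nothing moves.
- job_done(): hands the job in; it is judged then, once.
Trained networks look in a picture, given as the dict that the camera call returned (one of the last four; its "shot" number tells which), for a name from the list of things; names that differ only in an ending like _2 or _b are one class to them, and where a whole thing is asked for, a point or a joint stands for the part that bears it (a point fixed in the world has none). Each returns a list of dicts, best first, with "p" (0 to 1); they miss things now and then, are a little off and sometimes report something else, mostly with a low value. They report only what shows in the picture. A call takes as long as a camera call.
- cut_out(query, picture): "region" (384x512 bool, what is visible of it).
- place_of(query, picture): "location" ([x, y, z] in m, in the coordinates of the camera as it stood for that picture, good to about 4 mm: a listed point, or the origin of a listed thing).
Readings, each from a call of its own:
- current_clock(): time.
- current_joints(): joint angles.
- current_joint_vel(): joint speeds.
- current_effort(): joint torques, N m.
- current_ee_pos(): TCP position.
- current_tool_rot(): TCP orientation.
- current_contact_force(): force on the tool from outside, world axes, zero at the start.
- current_ft_torque(): the same for the moment, N m.
- current_opening(): opening from 0.0 (shut) to 1.0 (fully open).
- current_grip_force(): force on a finger pad.
Only numpy, scipy, OpenCV 4.12 (cv2) and the standard library are available. Lean on these libraries where they do the work, as an engineer would, in place of code of your own. Each camera call takes 0.05 s, during which the arm holds its last target. There are 200 camera calls.

### The job

Lift the valve-spring push tool (steel tube with a red grip) off the forked hook of its rack, and set its open end squarely over the stem of the valve that has no rocker arm yet, round the hub of the brass spring retainer. Press straight down with it until the retainer has gone down about 8 mm, so that the groove in the stem stands clear for the split keepers, but do not drive the spring solid. Hold it steady there for a few seconds and finish still gripping the tool and holding the spring down; leave the other things on the bench where they are.

Things in the scene. Friction and masses are not known exactly. Their poses are not given: they have to be found in the camera images.
- push_tool: Loose push tool, about 0.22 kg, round about its z axis, 150 mm tall. Origin: centre of the rim of its open lower end; z points up to the grip. From the rim up: steel tube 26 mm outside, bore 20 mm and 34 mm deep, up to 85 mm; red collar 48 mm across from 85 to 91 mm; red grip. At the start it hangs upright by the collar on the rack's hook, rim 30 mm above the bench.
- tool_grip (a point): Point on the push tool's axis 130 mm above its rim: the place to grasp from above. The red grip with thin black bands is 35 mm across from 91 to 143 mm above the rim and narrows to its top at 150 mm.
- tool_rack: Fixed plywood rack; origin on the bench straight below the hanging tool, z up, x towards its back board. Base 160 mm wide (y), from x = -47 to +65 mm, 12 mm thick; back board 160 mm wide, 140 mm high, from x = +47 to +59 mm. Its -x side is open: the tool comes off lifted about 20 mm and then carried along the rack's -x, or straight up.
- hook (a point): Middle of the forked hook, at the height of the prongs' top (115 mm above the bench), on the hanging tool's axis; axes as the rack's. Two 6 mm steel prongs run from the board towards -x at y = -18 and +18 mm, 30 mm clear between them: the tube passes, the collar rests on them. Their ends at x = -32 mm are turned up 11 mm above the prongs' top.
- cylinder_head: Fixed aluminium cylinder head on a blue stand plate 150 x 124 mm. Origin on the bench below the plate's middle, z up. Head 114 x 90 mm, rim at z = 77 mm; spark plug to -x. Two upright valves at x = -14 mm: the finished one at y = -21 mm with steel retainer and grey rocker arm (top z = 139 mm), the open one at y = +21 mm with brass retainer and no rocker arm; beside it a bare stud to z = 104 mm.
- retainer_face (a point): Centre of the upper face of the open valve's brass retainer; moves down with it. The face is 30 mm across, 112 mm above the bench at rest. In its middle rises a tapered hub 4 mm high, 17 mm across at the foot and 12 mm at the top, with the 6 mm valve stem in it. The tool's rim sits on this face, round the hub.
- stem_tip (a point): Tip of the open valve's stem: 6 mm across, fixed, 119.7 mm above the bench, 7.7 mm above the resting retainer face. The keeper groove lies 6 to 9 mm below the tip.
- retainer (a joint): How far the brass retainer is pressed down against its spring, m: 0 at rest, about 0.008 wanted, 0.014 is the stop (spring solid). It springs back when let go. The spring pushes up with about 3 N at the start of the travel and 1.5 N more for each mm, so about 15 N at 8 mm.
- oil_can: Bystander, loose: red thumb oil can with a thin bent spout, 64 x 78 mm, 131 mm tall, standing; origin under its middle
- offcut_cube: Bystander, loose: cube of wood, 60 mm; origin under its middle
- screwdriver_0: Bystander, loose: red-handled screwdriver, 198 mm long, 28 mm thick, lying; origin under its middle

How it is judged:
On the way, in this order (a step that is already met when the one before it is completed fails the run):
1. the push tool has been lifted off the hook and is carried in the gripper, clear of the rack (contact force between push_tool and tool_rack below 0.1 N and contact force between the fingers and push_tool above 2 N and (horizontal distance between push_tool and tool_rack above 0.06 m or height (world z) of push_tool above 0.12 m)), for 0.2 s.
2. the tool stands upright on the retainer, centred, and holds it 6 to 10 mm down for 2 s (horizontal distance between push_tool and retainer_face below 0.004 m and angle between push_tool's own z axis and vertical below 0.12 rad and value of joint retainer between 0.006 and 0.01 m and contact force between push_tool and cylinder_head above 7 N and contact force between the fingers and push_tool above 3 N and contact force between the fingers and cylinder_head below 0.5 N), for 2 s.
At the end, for the whole second after the job is handed in: Still holding: the retainer is pressed 6 to 10 mm down and steady, by the push tool (more than 7 N between tool and head), whose rim is within 4 mm of the retainer's centre and which stands within 0.12 rad of upright, gripped by the fingers; the fingers themselves do not touch the head (all of step 2 and velocity of joint retainer between -0.01 and 0.01 m/s and contact force between push_tool and tool_rack below 0.1 N); the arm keeps its last pose, push and grip.
It fails at once if the spring is driven nearly solid (retainer more than 12 mm down) (value of joint retainer above 0.012 m).
It fails at once if another loose thing on the bench is moved more than 30 mm (distance of any of oil_can, offcut_cube, screwdriver_0 from where it was at the start of the episode above 0.03 m).
It also fails if it takes over 58 s, if anything falls off the work surface, if the arm or the gripper's body presses on something with over 40 N, if the wrist force passes 120 N, or if a joint passes its speed limit or range.

## Working session

There is one attempt and no reset: what is moved stays moved. The work goes in short steps, each a Python script; the robot and the scene stay as the last script left them, time stands still between calls to the robot, and variables do not carry over. Pictures are saved under pics/ and viewed, at most 10 in all, crops included, and the job is handed in when it is done.

```bash
mkdir -p pics
cat > h.py <<'E'
from workcell import *
import numpy as np, cv2
def world(d,p): return np.array(d["R"]).T@(np.array(p)-np.array(d["t"]))
def proj(d,X):
    c=np.array(d["R"])@np.array(X)+np.array(d["t"]); return np.array([d["fx"]*c[0]/c[2]+d["cx"],d["fy"]*c[1]/c[2]+d["cy"]])
def find(d,names):
    for n in names:
        for r in place_of(n,d)[:2]: print(n,round(r["p"],2),world(d,r["location"]).round(4))
E
python3 - <<'E'
from h import *
ims=[]
for c in ["scene","top"]:
    d=read_camera(c); ims.append(d["pixels"]); print(c,(-np.array(d["R"]).T@np.array(d["t"])).round(3))
    find(d,["push_tool","tool_grip","tool_rack","hook","cylinder_head","retainer_face","stem_tip","oil_can","offcut_cube","screwdriver_0"])
    cv2.imwrite(f"pics/{c}0.png",d["pixels"])
print(current_tool_rot(),current_clock())
E
```

```text
scene [-0.091 -0.657  0.855]
push_tool 0.96 [ 0.5229 -0.1636  0.0384]
tool_grip 0.67 [ 0.5256 -0.1548  0.1596]
tool_grip 0.57 [0.5147 0.1349 0.1118]
tool_rack 0.58 [ 0.5251 -0.1552 -0.002 ]
hook 0.81 [ 0.5205 -0.1516  0.1235]
hook 0.57 [0.5181 0.1368 0.1129]
cylinder_head 0.76 [0.5267 0.118  0.002 ]
cylinder_head 0.52 [ 0.52   -0.4008  0.0012]
retainer_face 0.54 [0.5195 0.1399 0.1129]
stem_tip 0.81 [0.5154 0.1422 0.1177]
oil_can 0.59 [0.6568 0.0305 0.0054]
offcut_cube 0.77 [0.4713 0.4001 0.0015]
offcut_cube 0.27 [ 0.5244 -0.1564  0.0016]
screwdriver_0 0.67 [ 0.5219 -0.4015  0.0027]
top [0.345 0.008 1.392]
push_tool 0.72 [ 0.5258 -0.1616  0.0347]
push_tool 0.22 [ 6.583e-01  2.880e-02 -3.000e-04]
tool_grip 0.71 [ 0.5249 -0.1586  0.1608]
tool_grip 0.56 [ 0.5253  0.1107 -0.0028]
tool_rack 0.95 [ 0.5245 -0.1579 -0.0037]
hook 0.89 [ 0.5262 -0.1621  0.1147]
cylinder_head 0.96 [0.5259 0.1109 0.0017]
cylinder_head 0.26 [ 0.524  -0.1565  0.0314]
retainer_face 0.57 [0.5185 0.1348 0.1168]
stem_tip 0.68 [0.5134 0.1374 0.1207]
stem_tip 0.27 [0.5169 0.1346 0.1155]
oil_can 0.93 [6.568e-01 2.880e-02 3.000e-04]
offcut_cube 0.93 [0.4706 0.401  0.0036]
offcut_cube 0.66 [0.5135 0.1403 0.1224]
screwdriver_0 0.81 [ 0.5241 -0.405  -0.0009]
[-3.53936147e-01 -3.12157896e+00  8.44401472e-06] 1.1
```

View pics/scene0.png

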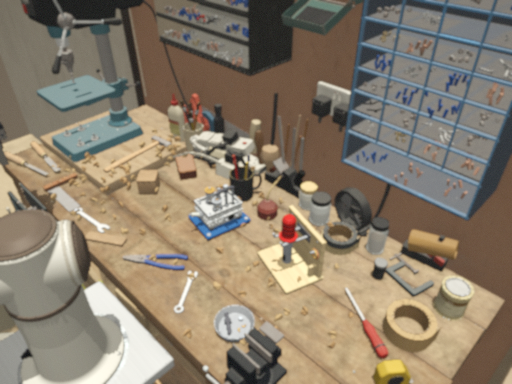

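View pics/top0.png

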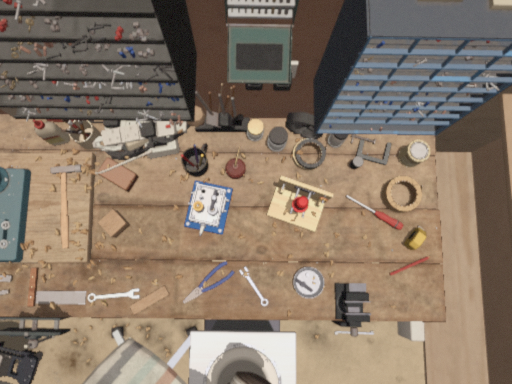

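The scene view shows the tool hanging at about (288,228) with the head at (220,212). The top view has the red grip at (300,203), the rack's board running (281,180)–(331,195), so yaw is about -0.29, and the brass retainer at about (198,207). Next, closer wrist views.

```bash
cat >> h.py <<'E'
from scipy.spatial.transform import Rotation as Ro
def down(yaw): return (Ro.from_euler('z',yaw)*Ro.from_matrix(np.diag([-1.,1,-1]))).as_rotvec()
E
python3 - <<'E'
from h import *
r=down(-0.29)
ims=[]
for p,n in [((0.515,0.138,0.36),["retainer_face","stem_tip","cylinder_head"]),((0.525,-0.158,0.36),["push_tool","tool_grip","hook","tool_rack"])]:
    goto(p,r); hold(0.3); d=read_camera("wrist"); print((-np.array(d["R"]).T@np.array(d["t"])).round(3),current_joints()); find(d,n); ims.append(d["pixels"])
    np.savez(f"w{len(ims)}.npz",**{k:d[k] for k in ["pixels","R","t","fx","fy","cx","cy"]})
cv2.imwrite("pics/w.png",cv2.resize(np.hstack(ims),(800,300))); print(current_clock())
E
```

```text
[0.435 0.162 0.508] [ 3.54841052e-02 -3.16585362e-03  1.52771657e+00  2.32140943e-05
  1.61716889e+00 -1.24578565e+00]
retainer_face 0.75 [0.5157 0.137  0.114 ]
retainer_face 0.69 [ 0.4672  0.3994 -0.0007]
stem_tip 0.75 [0.5152 0.1396 0.1192]
cylinder_head 0.79 [ 5.238e-01  1.133e-01 -2.000e-04]
[ 0.445 -0.134  0.509] [-5.11639650e-01  3.67212585e-02  1.48713488e+00  5.70413527e-05
  1.61760802e+00 -1.79352919e+00]
push_tool 0.95 [ 0.5158 -0.1583  0.0335]
tool_grip 0.79 [ 0.5205 -0.159   0.1602]
hook 0.88 [ 0.5198 -0.1596  0.1137]
tool_rack 0.71 [ 5.235e-01 -1.597e-01 -3.000e-04]
5.3833
```

View pics/w.png

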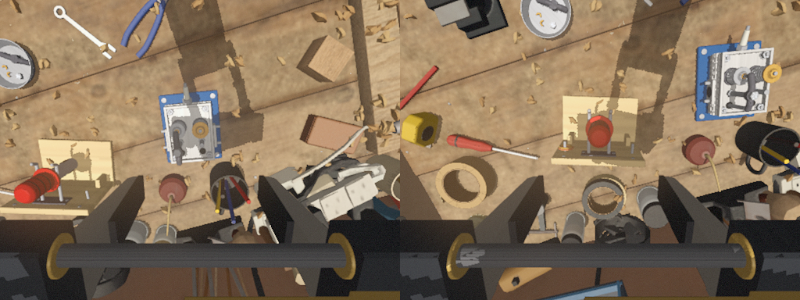

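Left: the brass retainer is at about (200,129) in the half-scale view. Right: the red grip is centred at about (599,132), with the rack board square to the jaws. I'll zoom in on the retainer and project the estimates onto it.

Run:
```python
from h import *
d=dict(np.load("w1.npz")); e=dict(np.load("w2.npz"))
def crop(d,pts,c,s=40):
    u,v=map(int,c); im=d["pixels"][v-s:v+s,u-s:u+s]; k=400//(2*s); im=cv2.resize(im,None,fx=k,fy=k,interpolation=cv2.INTER_CUBIC)
    for P in pts:
        q=proj(d,P); print(q.round(1)); cv2.circle(im,tuple(int(x) for x in (q-[u-s,v-s]+.5)*k),3,(0,255,0),-1)
    return im
a=crop(d,[(.516,.1375,.112),(.516,.1375,.1197)],proj(d,(.516,.1375,.112)))
b=crop(e,[(.5225,-.159,.18),(.5225,-.159,.12)],proj(e,(.5225,-.159,.16)))
cv2.imwrite("pics/c.png",np.hstack([a,b]))
```

```text
[256.8 166.9]
[256.8 168.1]
[255.  176.3]
[255.3 165.6]
```

View pics/c.png

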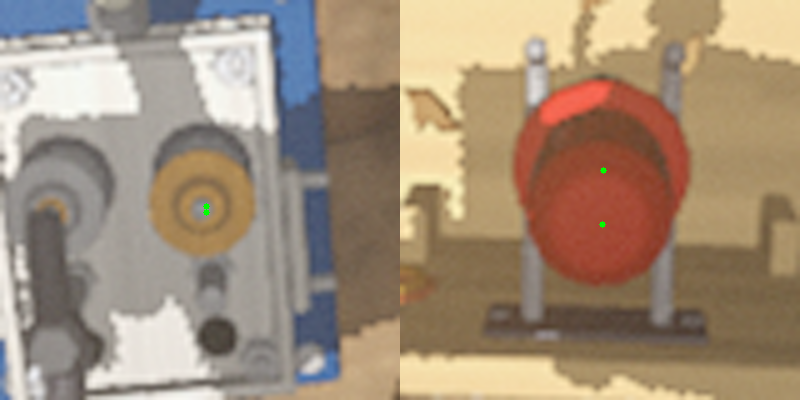

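The retainer is about 1.4 mm up-left of my estimate, so roughly (0.5143, 0.1365). The grip is about 2 mm nearer the robot, roughly (0.521, -0.159). Now I'll grasp and lift.

Run:
```python
from h import *
r=down(-0.29)
line_to((.521,-.159,.25)); 
line_to((.521,-.159,.163),max_speed=.1)
set_gripper(0,50); print(current_opening(),current_grip_force(),current_contact_force(),current_clock())
line_to((.521,-.159,.30),max_speed=.1); hold(.4)
print(current_opening(),current_grip_force(),current_contact_force(),current_ee_pos())
goto((.5143,.1365,.305),r); hold(.4)
d=read_camera("wrist"); cv2.imwrite("pics/g.png",d["pixels"]); np.savez("w3.npz",**{k:d[k] for k in ["pixels","R","t","fx","fy","cx","cy"]})
find(d,["push_tool","tool_grip","retainer_face","stem_tip"])
print([proj(d,(.5143,.1365,z)).round(1) for z in (.112,.169)])
for c in ["scene","top"]:
    d=read_camera(c); find(d,["push_tool"])
print(current_grip_force(),current_ee_pos(),current_clock())
```

```text
0.37036639746584976 49.999997197883204 [0.45434583 0.28455026 0.09453104] 8.1917
0.3712977838491611 49.998950430890545 [ 0.44458395 -0.26030764 -2.3263735 ] [ 0.52095799 -0.15897286  0.2999154 ]
push_tool 0.6 [0.5145 0.1359 0.1741]
tool_grip 0.57 [0.5159 0.1409 0.3028]
retainer_face 0.88 [0.5157 0.1342 0.1139]
stem_tip 0.75 [0.5132 0.1355 0.1165]
[array([257.6, 175.2]), array([257.7, 188.7])]
push_tool 0.76 [0.5164 0.1342 0.1788]
push_tool 0.65 [ 6.565e-01  2.840e-02 -5.000e-04]
49.9989650642965 [0.51428571 0.13655112 0.30498829] 12.0917
```

View pics/g.png

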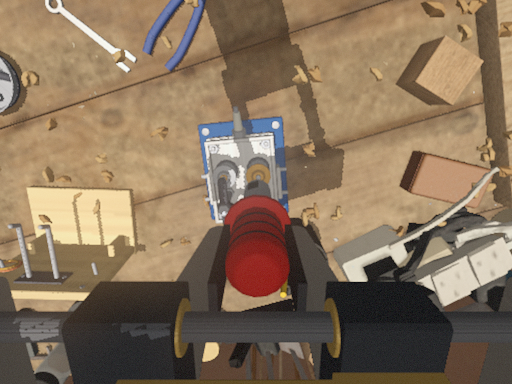

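The tool is gripped in the jaws, with its tube at about (257,205) pointing at the brass retainer at (258,172). I'll lower it to just above the stem and compare.

Run:
```python
from h import *
line_to((.5143,.1365,.261),max_speed=.08); hold(.4)
P=np.array([.5143,.1365,.112]); out=[]
for c in ["wrist","scene"]:
    d=read_camera(c); u,v=proj(d,P).astype(int); s=32
    im=cv2.resize(d["pixels"][v-s:v+s,u-s:u+s],(400,400),interpolation=cv2.INTER_CUBIC); k=400/64
    for z,col in ((.112,(0,255,0)),(.128,(255,255,0))):
        for R in (.013,.015):
            if (z<.12)!=(R>.014): continue
            pts=np.array([(proj(d,[P[0]+R*np.cos(t),P[1]+R*np.sin(t),z])-[u-s,v-s]+.5)*k for t in np.linspace(0,6.28,40)]).astype(int)
            cv2.polylines(im,[pts],True,col,1)
    out.append(im); find(d,["push_tool","retainer_face"])
cv2.imwrite("pics/n.png",np.hstack(out)); print(current_clock(),current_contact_force())
```

```text
push_tool 0.82 [0.5158 0.1348 0.1298]
retainer_face 0.77 [0.5151 0.1378 0.1142]
push_tool 0.97 [0.5168 0.1362 0.1338]
retainer_face 0.45 [0.5166 0.139  0.1113]
13.4917 [-0.23366907 -0.03542052 -2.63651171]
```

View pics/n.png

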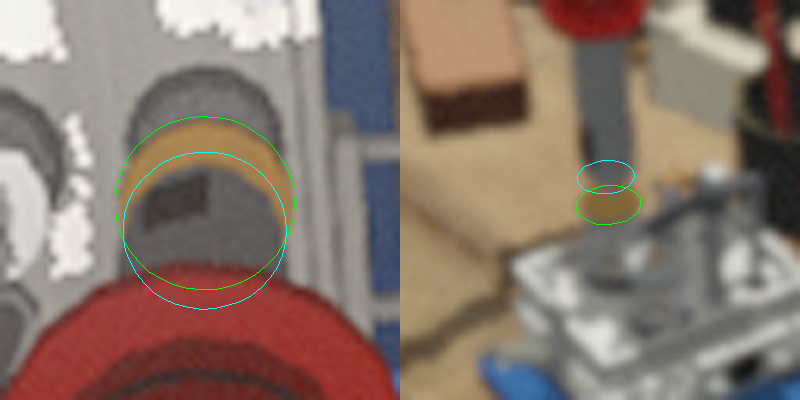

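The wrist view shows the tube (122–288) centred on the retainer across the jaws. Along the jaw plane it's within about 1–2 mm, and the rim seems about 3 mm higher than assumed. I'll go lower, over the stem, and look without overlays.

Run:
```python
from h import *
line_to((.5143,.1365,.250),max_speed=.04); hold(.4)
P=np.array([.5143,.1365,.115]); out=[]
for c in ["wrist","scene"]:
    d=read_camera(c); u,v=proj(d,P).astype(int); s=20
    im=cv2.resize(d["pixels"][v-s:v+s,u-s:u+s],(400,400),interpolation=cv2.INTER_CUBIC)
    for z in (.112,.116,.120): print(c,z,((proj(d,[P[0],P[1],z])-[u-s,v-s]+.5)*10).round(0))
    out.append(im)
cv2.imwrite("pics/n2.png",np.hstack(out)); print(current_clock(),current_contact_force())
```

```text
wrist 0.112 [208. 197.]
wrist 0.116 [208. 209.]
wrist 0.12 [208. 220.]
scene 0.112 [213. 218.]
scene 0.116 [212. 207.]
scene 0.12 [211. 196.]
14.4167 [-0.2256302   0.70451837 -2.92665028]
```

View pics/n2.png

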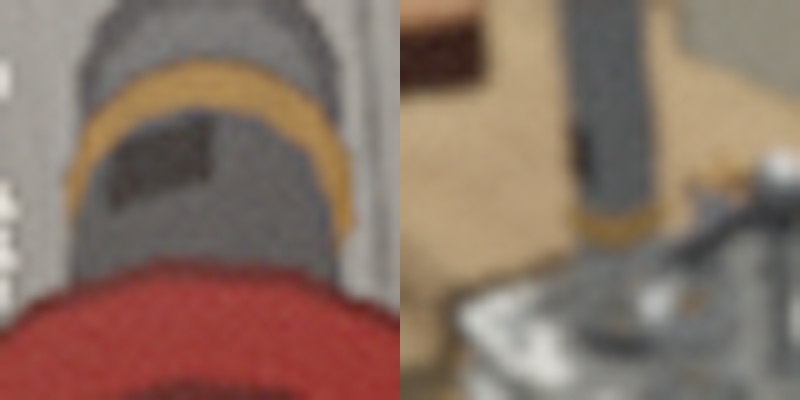

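Seen from the scene camera the tube is centred on the retainer (616 against 617). In the wrist view it's off by about 0.5–1 mm. I'll make a small correction, then press down in steps watching the force.

Run:
```python
from h import *
x,y=.5139,.1371
line_to((x,y,.250),max_speed=.02); hold(.2); f0=current_contact_force()
z=.250
while z>.232:
    z-=.001; line_to((x,y,z),max_speed=.02); hold(.1)
    f=current_contact_force()-f0; print(round(z,4),current_ee_pos()[2].round(4),f.round(1),current_ft_torque().round(2))
    if f[2]>8.5: break
d=read_camera("wrist"); find(d,["push_tool","retainer_face","tool_grip"])
print(current_clock(),current_grip_force())
```

```text
0.249 0.2489 [ 0.4 -0.9  0.1] [ 0.01 -0.01 -0.01]
0.248 0.248 [-0.2  1.6 -0.2] [ 0.   -0.    0.03]
0.247 0.247 [0.2 0.8 0.3] [-0.03  0.    0.02]
0.246 0.246 [ 1.   0.1 -0.4] [0.05 0.02 0.  ]
0.245 0.2451 [-0.2  0.8  0.1] [-0.01  0.02 -0.02]
0.244 0.2444 [-0.6  0.   3.9] [-0.05  0.13 -0.01]
0.243 0.2433 [-0.1  0.5  4.8] [-0.07  0.17 -0.05]
0.242 0.2423 [-0.9 -0.1  6.7] [-0.08  0.11  0.02]
0.241 0.2413 [-1.   1.3  7.6] [-0.1   0.13 -0.04]
0.24 0.2405 [-0.9 -0.4  9. ] [-0.16  0.2  -0.02]
push_tool 0.67 [0.5105 0.1366 0.109 ]
retainer_face 0.62 [0.5109 0.1358 0.1097]
retainer_face 0.29 [ 0.5249 -0.1581 -0.0019]
tool_grip 0.65 [0.5152 0.1379 0.2375]
18.5667 50.002175165573135
```

Run:
```python
from h import *
x,y=.5139,.1371
f0=np.array([-.22,.4,-2.8]); z=.240
while z>.2361:
    z=max(z-.001,.2361); line_to((x,y,z),max_speed=.02); hold(.2)
    f=np.mean([current_contact_force() for _ in range(4)],0)-f0; print(round(z,4),current_ee_pos().round(4),f.round(1))
    if f[2]>14.6: break
out=[]
for c in ["wrist","scene"]:
    d=read_camera(c); u,v=proj(d,(.5143,.1365,.115)).astype(int); s=30
    out.append(cv2.resize(d["pixels"][v-s:v+s,u-s:u+s],(400,400),interpolation=cv2.INTER_CUBIC)); find(d,["push_tool","tool_grip","retainer_face"])
cv2.imwrite("pics/p.png",np.hstack(out)); print(current_ft_torque(),current_grip_force(),current_clock())
```

```text
0.239 [0.5143 0.1371 0.2398] [-0.9 -1.   9.5]
0.238 [0.5143 0.1371 0.2391] [-0.6 -1.5 12.2]
0.237 [0.5144 0.137  0.2384] [-1.2 -1.3 11.8]
0.2361 [0.5145 0.1371 0.2377] [-0.7 -1.4 13.3]
push_tool 0.63 [0.5134 0.1341 0.1064]
tool_grip 0.94 [0.5151 0.1376 0.237 ]
retainer_face 0.64 [0.5132 0.139  0.1063]
push_tool 0.72 [0.5155 0.1346 0.1127]
tool_grip 0.78 [0.5204 0.1386 0.2359]
retainer_face 0.44 [0.5183 0.1381 0.1073]
[-0.17583096  0.50894554  0.00687459] 50.004822711925954 20.7667
```

View pics/p.png

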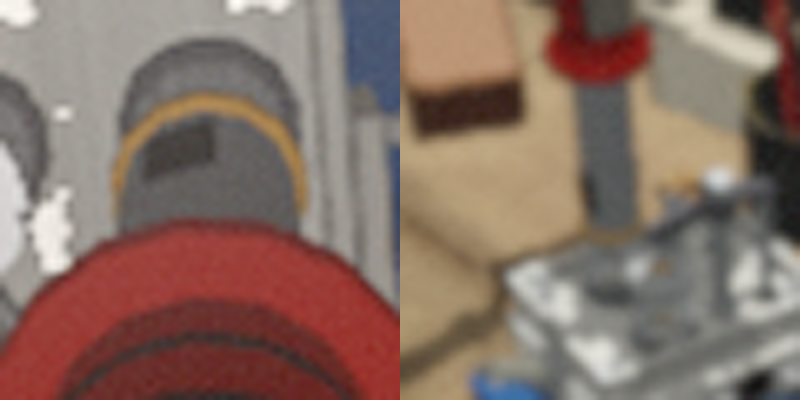

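The tool is seated and centred, with an even brass rim showing all round it. The TCP has gone down about 7.1 mm and the force agrees at 6.9 mm. I'll press about 0.8 mm more and hold.

Run:
```python
from h import *
line_to((.5139,.1371,.2351),max_speed=.02); hold(1.0)
f=[]
for _ in range(3):
    f.append(np.mean([current_contact_force() for _ in range(10)],0)); print(f[-1].round(2),current_ee_pos().round(4),current_ft_torque().round(2)); hold(.8)
d=read_camera("wrist"); find(d,["push_tool","retainer_face"]); 
e=read_camera("scene"); find(e,["retainer_face"]); print(current_grip_force(),current_clock())
```

```text
[-1.47 -0.27 11.47] [0.5146 0.137  0.237 ] [-0.24  0.58 -0.01]
[-2.83 -0.06 11.27] [0.5146 0.137  0.237 ] [-0.19  0.6   0.  ]
[-2.07  0.47 10.91] [0.5146 0.1371 0.237 ] [-0.25  0.61 -0.  ]
push_tool 0.83 [0.5119 0.1365 0.1037]
retainer_face 0.7 [0.5125 0.1364 0.1073]
50.006057027494535 24.6667
```

Run:
```python
from h import *
hold(1.0); print(current_contact_force(),current_ee_pos()); print(job_done())
```

```text
[-2.29331897 -0.11833165 11.28556538] [0.51459109 0.13703388 0.23696885]
the job is handed in; nothing more can be done
None
```

I handed the job in with the push tool gripped and seated on the brass retainer, holding it steady about 7.3–7.8 mm down (about 14 N); the judge's verdict was not shown.

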